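# Change the bench over to its other feed

### The arm

A 7-joint arm with a two-finger parallel gripper is mounted at the origin on the work surface. World frame = base frame: x ahead of the robot, y to its left, z up, the work surface at z = 0. Lengths are in m, angles in degrees, forces in N, time in s.
With the tool pointing down it reaches from about 0.425 to 0.875 m from the base axis. Payload 4.7 kg.
Tool frame: the origin (TCP) lies midway between the tips of the shut fingers; the grasp point (between the pads) lies 19 mm behind it; z points along the fingers, y is the line along which they close (so a half turn about z gives the same grasp; the last joint's range is limited). The gripper opens to 87 mm and grips with 3 to 60 N. Pads are 19 mm wide; open, the fingers measure 117 mm over their backs; the gripper's body (75 mm by 190 mm) begins 51 mm behind the grasp point.
Start: joints at [0.808, 18.392, -4.016, 83.108, 1.295, 78.541, -3.26], TCP at [0.65, -0, 0.223] pointing down, gripper open.
Joint ranges: [-163.93, 163.93], [-17.29, 119.83], [-79.2, 71.16], [3.27, 140.29], [-89.18, 269.18], [5.43, 117.66], [-154.24, 154.24]. Speed limits (degrees/s): [147.25, 147.25, 180, 180, 180, 180, 180].

### API

Orientations are given as [roll, pitch, yaw] about the fixed x, y, z axes, in that order (R = Rz(yaw) Ry(pitch) Rx(roll)).
In Python, from cell import env, viewer, boxes_of, masks_of gives the robot as it stands. The module is installed in compiled form; this text tells all that it offers.
- The arm moves only by the tool apply_moves, never from a script. Its argument "moves" is a list of rows, each a list of 7 numbers: the shift along the tool's x, y, z scaled (see below), then the turn, a rotation vector about the tool's x, y, z scaled (see below), then the opening, from 0 (shut) to 1 (fully open). A call has 1 to 20 rows; each row is the pose to reach, as a shift and turn from the pose commanded when the call began, along the tool's axes at that moment; what a row does not reach only later rows make up. The controller multiplies each number of a shift by 0.2 m and each number of a turn by 1.5 rad. A row lasts 1/10 s, in which the tool goes at most 50 mm and 8.59 degrees, less where a joint would pass 70% of its speed; a pose out of reach is approached as far as the arm can. A call with a number of a shift or a turn outside -1 to 1 is refused whole. A call with a gripper value outside its range is refused whole. The fingers move at their own pace and stop on an object; "grip_force" is the grip in N (left out, the last holds). Time passes only in rows, so rows that repeat a pose let the fingers close. It gives the time, the measured TCP pose, the force, the opening and the grip force at its end, in the units of the state.
- env.get_obs(): the state, without advancing time (a new reading comes with each control period).
- viewer.read_camera(name): name is "scene" or "side" or "wrist"; returns the picture (480x640x3 uint8, red, green, blue); there is no depth.
- viewer.get_calibration(name): a dict with "fov_y" (degrees; the focal length in pixels is half the picture's height over the tangent of half this angle, whatever the lens; pixels are square), "cx", "cy" (the principal point, pixels), "position" and "orientation" of the camera in the world. Camera axes: x right, y up, looking along -z (the intrinsics and any distortion apply to the point x, -y, -z); pixel columns grow to the right and rows downward; lengths in m; the calibration is good to about 2 mm. A picture is of the moment at which its call begins: read the wrist's pose just before it. get_calibration takes no time and is no camera call; for the wrist camera it gives the pose at the moment of the call.
- env.sign_off(): hands the job in; it is judged then, once.
Trained networks look in the newest picture that a camera, given by its name, has taken for a name from the list of things; names that differ only in an ending like _2 or _b are one class to them, and where a whole thing is asked for, a point or a joint stands for the part that bears it (a point fixed in the world has none). Each returns a list of dicts, best first, with "conf" (0 to 1); they miss things now and then, are a little off and sometimes report something else, mostly with a low value. They report only what shows in the picture. A call takes as long as a camera call.
- boxes_of(camera, target): "location" ([column, row] in pixels, amid what is visible of it).
- masks_of(camera, target): "pixels" (480x640 bool, what is visible of it) and "location" ([column, row] in pixels, amid what is visible of it).
The state is a dict: "time_s": time; "qpos": joint angles; "joint_velocities": joint speeds; "effort": joint torques, N m; "tool_pos": TCP position; "tool_rot": TCP orientation; "force": force on the tool from outside, world axes, zero at the start; "wrist_torque": the same for the moment, N m; "grip_width": finger opening in m; "grasp_force": force on a finger pad.
Only numpy, scipy, OpenCV 4.12 (cv2) and the standard library are available. Lean on these libraries where they do the work, as an engineer would, in place of code of your own. Each camera call takes 0.05 s, during which the arm holds its last target. There are 200 camera calls.

### The job

Change the test bench over to its other feed: push the changeover lever from the side it leans to up to centre off (upright), and let it rest there for at least two seconds with the gate plate still untouched. Then, with the lever still at off, push the gate plate's tab so the plate slides fully across to its other stop, and finally push the lever fully over to the side the plate has freed. Never force the lever against the plate, and leave the other things on the bench where they are.

Things in the scene. Friction and masses are not known exactly. Their poses are not given: they have to be found in the camera images.
- feed_box: Fixed dark metal changeover box, 160 (its x) x 280 (its y) x 90 mm high, with dark wooden end cheeks, at any yaw. Origin: centre of its underside, on the bench. On its top a lever swings along the box's y axis, and a steel gate plate around the lever's stem slides along its x axis. The lever always starts leaning to the box's -y.
- lever (a joint): Changeover lever's angle, rad: 0 upright = centre off; negative leans to the box's -y (its start, -0.57 to -0.50), positive to +y (the other feed); stops at -0.58 and +0.58. Off is good within 0.12; fully over is beyond 0.50. Hinge axis along the box's x, 45 mm above the bench, over the box's origin. Stiff: stays where it is left; 3 to 4 N at the bar moves it.
- lever_bar (a point): Centre of the lever's black T-bar: round, 18 mm in diameter, 56 mm long along the box's x, 115 mm from the hinge axis on a round steel stem 12 mm in diameter. It is 160 mm above the bench when upright, about 141 mm when fully over (63 mm to the side). A vertical closed finger can push it sideways. Axes turn with the lever.
- plate (a joint): Travel of the gate plate, m: 0 at its start stop (always starts there), 0.030 at its other stop, moving along the box's +x; beyond 0.027 is fully across. At 0 it lets the lever move only between -y and off, stopping it about 0.2 rad past off; at 0.030 only between off and +y. It can slide only while the lever is at off. 3 to 5 N moves it; it stays where it is left.
- gate (a point): Point on the gate plate's upper face (96 mm above the bench), over the box's origin when the plate is at 0. Flat steel plate, 68 (box x) x 190 (box y) x 6 mm, pale, lying on the box's top, with a Z-shaped cut-out around the lever's stem.
- plate_tab (a point): Middle of the top edge of the plate's upright steel tab, 134 mm above the bench: the tab is 6 mm thick (box x), 32 mm wide (box y) and stands 38 mm above the plate. At plate 0 it is at box x = -47 mm, y = -75 mm. Push it towards the box's +x.
- adapter: Small brass and steel coaxial adapter, 22 mm in diameter and 30 mm tall, standing on a corner of the box's top. Origin: centre of its underside. Bystander: leave it where it is.
- parts_case: Clear flat parts case with white lid, 62 x 92 x 23 mm, beside the box. Origin: centre of its underside. Bystander: leave it where it is.
- plug_block: Black plug adapter block, 24 x 45 mm and 34 mm tall with two brass sockets on top, beside an end of the box. Origin: centre of its underside. Bystander: leave it where it is.
- pocket_meter: Grey hand-held meter lying face up, 165 x 82 x 47 mm. Origin: centre of its underside. Bystander: leave it where it is.
- screwdriver: Screwdriver lying on the bench, along its own x axis. Origin on its underside. Bystander: leave it where it is.
- screw_jar: Glass jar with steel cap, 56 mm in diameter and 70 mm tall. Origin: centre of its underside. Bystander: leave it where it is.
- spool: Spool of copper with black flanges, 60 mm in diameter and 40 mm tall. Origin: centre of its underside. Bystander: leave it where it is.

How it is judged (in metres and radians):
On the way, in this order (a step that is already met when the one before it is completed fails the run):
1. the lever rests at centre off (within 0.12 rad, still) for 2 s while the gate plate is still at its start stop (within 3 mm) (value of joint lever between -0.12 and 0.12 rad and velocity of joint lever between -0.04 and 0.04 rad/s and value of joint plate below 0.003 m), for 2 s.
2. the gate plate is fully across (over 27 mm) with the lever still at centre off (within 0.2 rad) (value of joint lever between -0.2 and 0.2 rad and value of joint plate above 0.027 m), for 0.2 s.
At the end, for the whole second after the job is handed in: the lever leans fully over to the box's +y side (over 0.50 rad) and is at rest, and the gate plate is fully across (over 27 mm) (value of joint lever above 0.5 rad and value of joint plate above 0.027 m and velocity of joint lever between -0.05 and 0.05 rad/s); the robot touches nothing.
It fails at once if the lever is forced past the gate plate towards the other feed (over 0.28 rad with the plate less than 25 mm across) (value of joint lever above 0.28 rad and value of joint plate below 0.025 m).
It fails at once if another thing on the bench is moved by more than 25 mm (distance of any of adapter, parts_case, plug_block, pocket_meter, screwdriver, screw_jar, spool from where it was at the start of the episode above 0.025 m).
It also fails if it takes over 64 s, if anything falls off the work surface, if the arm or the gripper's body presses on something with over 40 N, if the wrist force passes 120 N, or if a joint passes its speed limit or range.

## Working session

There is one attempt and no reset: what is moved stays moved. The work goes in short steps, Python scripts to look and compute and a tool call to move; the robot and the scene stay as the last step left them, time stands still between calls to the robot, and variables do not carry over. Pictures are saved under pics/ and viewed, at most 10 in all, crops included, and the job is handed in when it is done.

Besides the shell and the picture viewer there is one more tool, called after "Emit:" by a JSON object that holds its "api" and its "payload". apply_moves: Moves the arm, as the interface text tells. Shifts and turns lie within -1 to 1; 1 stands for 0.2 m of shift or 1.5 rad of turn. Its arguments: {"type":"object","properties":{"moves":{"type":"array","items":{"type":"array","items":{"type":"number","minimum":-1,"maximum":1}}},"grip_force":{"type":"number"}},"required":["moves"]}

```bash
mkdir -p pics; ls; python3 - <<'E'
from cell import env, viewer, boxes_of, masks_of
import cv2,numpy as np
o=env.get_obs();print(o['time_s'],o['tool_pos'],o['tool_rot'])
for n in ['scene','side']:
    im=viewer.read_camera(n);cv2.imwrite(f'pics/{n}0.png',im[:,:,::-1])
    c=viewer.get_calibration(n);print(n,c)
    for t in ['feed_box','lever_bar','plate_tab','gate','adapter','plug_block','parts_case']:
        print(t,[(round(d['conf'],2),np.round(d['location'],1).tolist()) for d in boxes_of(n,t)[:2]])
E
```

```text
pics
0.0 [ 6.49442405e-01 -4.35961495e-05  2.21452920e-01] [-1.79889800e+02  7.03018344e-03  9.00037498e+01]
scene {'fov_y': 43.59947101731892, 'cx': 328.46325175700383, 'cy': 236.91918472030514, 'position': array([ 0.86753246, -0.58231666,  1.24453941]), 'orientation': array([30.70596584,  0.06700009, 31.03056218])}
feed_box [(0.76, [334.7, 287.5])]
lever_bar [(0.88, [357.7, 264.5])]
plate_tab [(0.69, [328.8, 284.8]), (0.23, [337.9, 106.5])]
gate [(0.71, [327.5, 281.2])]
adapter [(0.43, [274.2, 265.1])]
plug_block [(0.48, [415.9, 286.6]), (0.2, [309.4, 242.9])]
parts_case [(0.93, [308.5, 242.5])]
side {'fov_y': 48.36742723820257, 'cx': 319.5940609083584, 'cy': 242.60267766605745, 'position': array([0.35203923, 0.80965979, 1.09735854]), 'orientation': array([  41.60020128,    0.73042531, -168.64254542])}
feed_box [(0.8, [306.0, 248.1])]
lever_bar [(0.57, [289.3, 232.9])]
plate_tab [(0.56, [297.5, 230.0])]
gate [(0.92, [293.4, 227.9])]
adapter [(0.51, [358.9, 227.9])]
plug_block [(0.75, [243.1, 279.1])]
parts_case [(0.71, [340.4, 287.0])]
```

```bash
python3 - <<'E'
import cv2,numpy as np
a=cv2.imread('pics/scene0.png');b=cv2.imread('pics/side0.png')
cv2.imwrite('pics/both.png',np.vstack([cv2.resize(a[180:380,200:520],(800,500))[:, :],cv2.resize(b[150:350,180:500],(800,500))])[:, :])
cv2.imwrite('pics/c1.png',cv2.resize(a[190:370,220:460],(800,600),interpolation=cv2.INTER_CUBIC))
cv2.imwrite('pics/c2.png',cv2.resize(b[150:330,180:420],(800,600),interpolation=cv2.INTER_CUBIC))
E
```

```text
(no output)
```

View pics/c1.png

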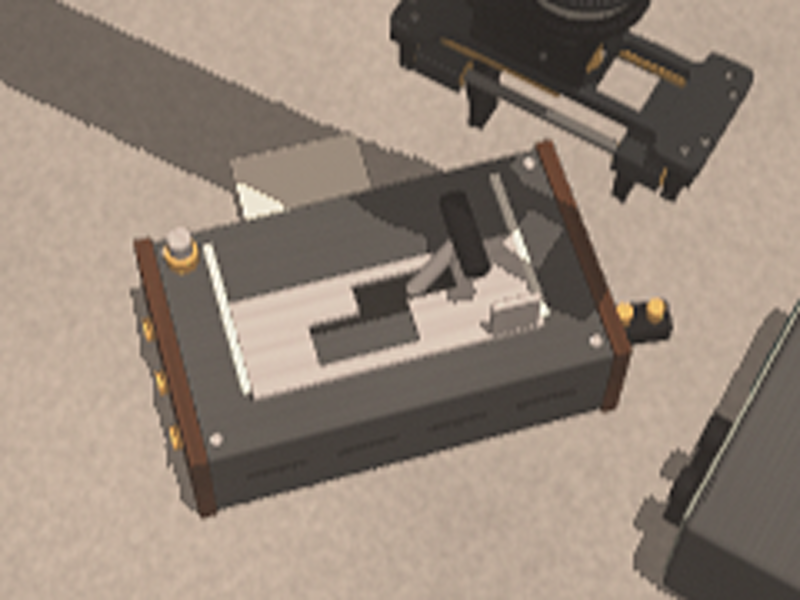

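View pics/c2.png

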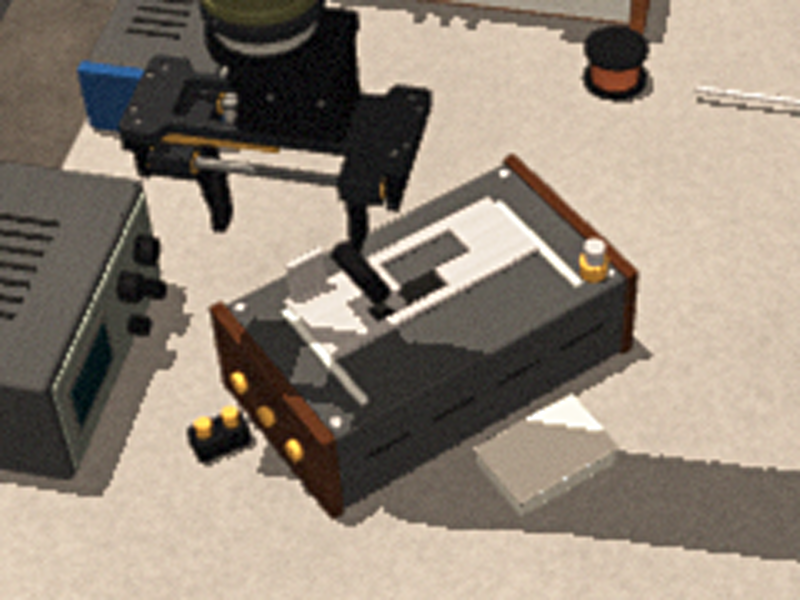

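The pictures show the box with its -y end (leaning lever, tab) to the right in the scene view. The bar is at about (465,235) and the tab at (515,303) in crop c1. In c2 the bar is at about (360,273). I fit the box pose from corners, bar and tab.

```bash
cat > h.py <<'E'
import numpy as np, cv2
from scipy.spatial.transform import Rotation as R
from cell import env, viewer, boxes_of, masks_of
def proj(c,P):
    P=np.atleast_2d(P); q=(P-c['position'])@R.from_euler('xyz',c['orientation'],degrees=True).as_matrix()
    f=240/np.tan(np.radians(c['fov_y']/2))
    return np.c_[c['cx']+f*q[:,0]/-q[:,2], c['cy']-f*q[:,1]/-q[:,2]]
def b2w(p,P):
    P=np.atleast_2d(P); c,s=np.cos(p[2]),np.sin(p[2])
    return np.c_[p[0]+c*P[:,0]-s*P[:,1],p[1]+s*P[:,0]+c*P[:,1],P[:,2]]
def bar(a): return [0,115e-3*np.sin(a),.045+.115*np.cos(a)]
E
python3 - <<'E'
from h import *
from scipy.optimize import least_squares
S=viewer.get_calibration('scene');D=viewer.get_calibration('side')
ob=np.array([[-.047,-.075,.134],[-.034,.095,.096],[.08,.14,.09],[.08,-.14,.09],[-.08,-.14,.09],bar(-.535)])
o1=np.array([[515,303],[252,395],[137,240],[545,143],[627,350],[465,235]])*.3+[220,190]
od=np.array([[.08,.14,.09],[.08,-.14,.09],[-.08,-.14,.09],[-.08,.14,.09],bar(-.535)])
o2=np.array([[635,272],[335,440],[214,308],[512,157],[360,273]])*.3+[180,150]
f=lambda p:np.r_[proj(S,b2w(p,ob))-o1,proj(D,b2w(p,od))-o2].ravel()
best=min((least_squares(f,[.65,0,y],loss='soft_l1') for y in np.arange(-3,3.2,1)),key=lambda r:r.cost)
p=best.x;print(p,np.degrees(p[2]));print(f(p).reshape(-1,2).round(1))
np.save('p.npy',p)
print(b2w(p,[bar(-.535),bar(0),[-.047,-.075,.134]]))
for n in ['scene','side']:print([viewer.get_calibration(n)['position']])
E
```

```text
[ 0.57507664 -0.08007314  2.38945062] 136.9054360616886
[[-0.2 -1.1]
 [-1.8 -5.9]
 [ 0.   0.9]
 [-0.5 -0.1]
 [-1.1  0.1]
 [ 0.6 -0.3]
 [-0.3 -0.5]
 [-2.3  0.3]
 [-0.1 -0.8]
 [-0.5 -0.7]
 [-0.9  0. ]]
[[ 0.61513409 -0.03725867  0.14393089]
 [ 0.57507664 -0.08007314  0.16      ]
 [ 0.66063765 -0.05741672  0.134     ]]
[array([ 0.86753246, -0.58231666,  1.24453941])]
[array([0.35203923, 0.80965979, 1.09735854])]
```

```bash
python3 - <<'E'
from h import *
p=np.load('p.npy');S=viewer.get_calibration('scene')
im=cv2.imread('pics/scene0.png')
def poly(P,c):cv2.polylines(im,[proj(S,b2w(p,P)).round().astype(int)],True,c,1)
poly([[a*.08,b*.14,.09] for a,b in((1,1),(1,-1),(-1,-1),(-1,1))],(0,255,0))
for z,c in((.185,(0,0,255)),(0,(255,0,0))):
  for x,y in((-.085,-.075),(0,-.115)):
    poly([[x+a*.095,y+b*.0375,z] for a,b in((1,1),(1,-1),(-1,-1),(-1,1))],c)
poly([[-.047,-.091,.134],[-.047,-.059,.134],[-.047,-.059,.096],[-.047,-.091,.096]],(255,0,255))
cv2.imwrite('pics/ov.png',cv2.resize(im[120:360,200:520],(800,600)))
t=env.get_obs()['tool_pos'];print(t)
for g in [[0,-.115,.13]]:
    d=b2w(p,g)[0]-t; print('tool shift/0.2', (np.array([d[1],d[0],-d[2]])/.2).round(3), 'turn', np.radians(90-(np.degrees(p[2])-90))/1.5)
E
```

```text
[ 6.50035779e-01 -7.89374025e-06  2.22625906e-01]
tool shift/0.2 [0.02  0.018 0.463] turn 0.5014280202898324
```

View pics/ov.png

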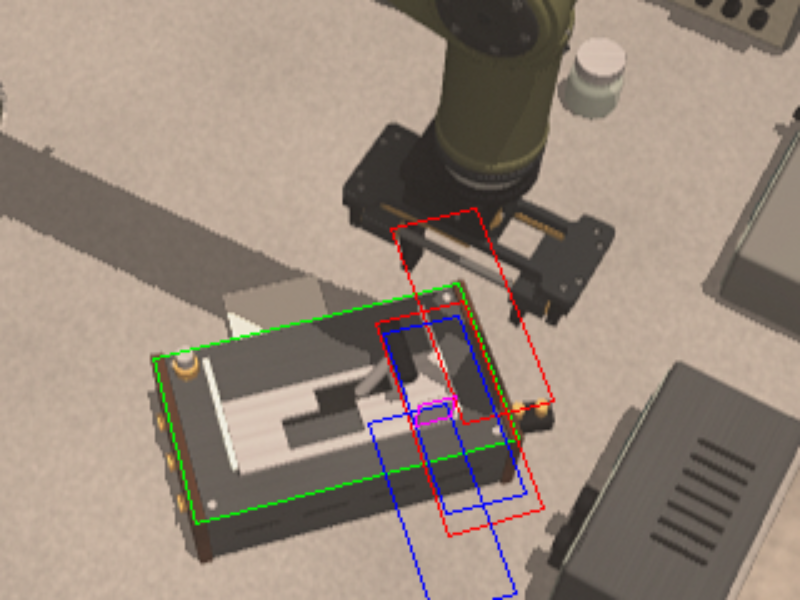

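The overlay matches: green lies on the box edges, magenta on the tab at about (435,412), and the gripper footprint is clear of the instrument at right.

Emit:
{"api": "apply_moves", "payload": {"moves": [[0.02, 0.018, 0, 0, 0, 0.1, 0], [0.02, 0.018, 0, 0, 0, 0.2, 0], [0.02, 0.018, 0, 0, 0, 0.3, 0], [0.02, 0.018, 0, 0, 0, 0.4, 0], [0.02, 0.018, 0, 0, 0, 0.5, 0], [0.02, 0.018, 0, 0, 0, 0.5, 0], [0.02, 0.018, 0, 0, 0, 0.5, 0], [0.02, 0.018, 0.1, 0, 0, 0.5, 0], [0.02, 0.018, 0.2, 0, 0, 0.5, 0], [0.02, 0.018, 0.3, 0, 0, 0.5, 0], [0.02, 0.018, 0.4, 0, 0, 0.5, 0], [0.02, 0.018, 0.463, 0, 0, 0.5, 0], [0.02, 0.018, 0.463, 0, 0, 0.5, 0], [0.02, 0.018, 0.463, 0, 0, 0.5, 0]]}}

```text
time_s: 2.2
tool_pos: [0.654, 0.004, 0.1305]
tool_rot: [180.0, -0.0, 47.1]
force: [-0.1, -0.2, -0.8]
grip_width: 0.0004
grasp_force: 0.0
```

```bash
cat >> h.py <<'E'
def tb():
    p=np.load('p.npy');o=env.get_obs();t=np.array(o['tool_pos']);c,s=np.cos(p[2]),np.sin(p[2]);d=t[:2]-p[:2]
    f=np.array(o['force']);print(o['time_s'],'tool in box',np.round([c*d[0]+s*d[1],-s*d[0]+c*d[1],t[2]],4),'rot',np.round(o['tool_rot'],1),'w',round(o['grip_width'],4),'F box',np.round([c*f[0]+s*f[1],-s*f[0]+c*f[1],f[2]],1))
E
python3 - <<'E'
from h import *
tb()
for n in('scene','side'):cv2.imwrite(f'pics/{n}1.png',viewer.read_camera(n)[:,:,::-1])
a=cv2.imread('pics/scene1.png')[190:370,220:460];b=cv2.imread('pics/side1.png')[150:330,180:420]
cv2.imwrite('pics/m1.png',cv2.resize(np.hstack([a,b]),(800,300),interpolation=cv2.INTER_CUBIC))
E
```

```text
2.2 tool in box [-0.0002 -0.1153  0.1305] rot [180.   -0.   47.1] w 0.0004 F box [-0.1  0.2 -0.8]
```

View pics/m1.png

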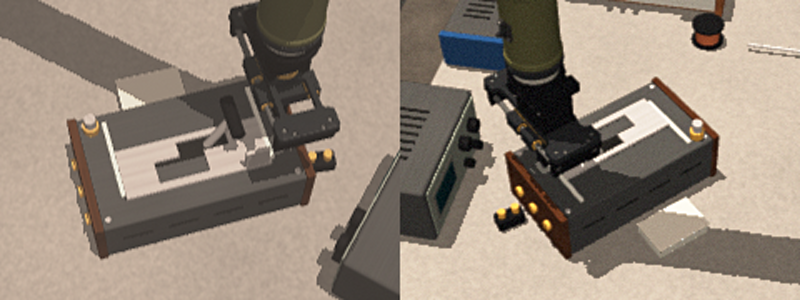

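The finger stands at the -y end and the lever is untouched (bar about (232,115) in the left view). I push it to about off.

Emit:
{"api": "apply_moves", "payload": {"moves": [[-0.06, 0, 0, 0, 0, 0, 0], [-0.12, 0, 0, 0, 0, 0, 0], [-0.16, 0, 0, 0, 0, 0, 0], [-0.2, 0, 0, 0, 0, 0, 0], [-0.24, 0, 0, 0, 0, 0, 0], [-0.28, 0, 0, 0, 0, 0, 0], [-0.31, 0, 0, 0, 0, 0, 0], [-0.34, 0, 0, 0, 0, 0, 0], [-0.37, 0, 0, 0, 0, 0, 0], [-0.39, 0, 0, 0, 0, 0, 0], [-0.41, 0, 0, 0, 0, 0, 0], [-0.43, 0, 0, 0, 0, 0, 0], [-0.445, 0, 0, 0, 0, 0, 0], [-0.455, 0, 0, 0, 0, 0, 0], [-0.465, 0, 0, 0, 0, 0, 0], [-0.47, 0, 0, 0, 0, 0, 0], [-0.47, 0, 0, 0, 0, 0, 0], [-0.47, 0, 0, 0, 0, 0, 0]]}}

```text
time_s: 4.1
tool_pos: [0.5892, -0.065, 0.1297]
tool_rot: [-180.0, 0.0, 47.0]
force: [2.9, 1.5, 1.9]
grip_width: 0.0002
grasp_force: 1.1
```

```bash
python3 -c "
from h import *
tb()"
```

```text
4.1 tool in box [-0.     -0.0206  0.1297] rot [-180.    0.   47.] w 0.0002 F box [-1.1 -3.   1.9]
```

Emit:
{"api": "apply_moves", "payload": {"moves": [[0.1, 0, 0, 0, 0, 0, 0], [0.2, 0, 0, 0, 0, 0, 0], [0.27, 0, -0.15, 0, 0, 0, 0], [0.27, 0, -0.3, 0, 0, 0, 0], [0.27, 0.0, -0.3, 0, 0, 0, 0], [0.27, 0.15, -0.3, 0, 0, 0, 0], [0.27, 0.3, -0.3, 0, 0, 0, 0], [0.27, 0.43, -0.3, 0, 0, 0, 0], [0.27, 0.43, -0.3, 0, 0, 0, 0], [0.27, 0.43, -0.3, 0, 0, 0, 0], [0.27, 0.43, -0.3, 0, 0, 0, 0], [0.27, 0.43, -0.3, 0, 0, 0, 0]]}}

```text
time_s: 5.3
tool_pos: [0.6886, -0.0828, 0.1899]
tool_rot: [-180.0, 0.0, 47.1]
force: [0.1, 1.1, 1.0]
grip_width: 0.0006
grasp_force: 0.0
```

```bash
python3 - <<'E'
from h import *
tb();p=np.load('p.npy')
out=[]
for n in('scene','side'):
    im=viewer.read_camera(n);c=viewer.get_calibration(n)
    print(n,[(round(d['conf'],2),np.round(d['location'],1)) for d in boxes_of(n,'lever_bar')[:2]],'expected at 0:',proj(c,b2w(p,bar(0)))[0].round(1),'at .1',proj(c,b2w(p,bar(.1)))[0].round(1))
    u,v=proj(c,b2w(p,[0,-.03,.12]))[0].astype(int)
    out.append(cv2.resize(im[v-60:v+60,u-80:u+80,::-1],(400,300),interpolation=cv2.INTER_CUBIC))
cv2.imwrite('pics/m2.png',np.hstack(out))
E
```

```text
5.3 tool in box [-0.0848 -0.0756  0.1899] rot [-180.     0.    47.1] w 0.0006 F box [ 0.7 -0.9  1. ]
scene [(0.55, array([196.7, 415. ]))] expected at 0: [333.1 263.3] at .1 [327.7 264.8]
side [(0.73, array([308.4, 223.8]))] expected at 0: [306.7 217.1] at .1 [310.6 215.3]
```

View pics/m2.png

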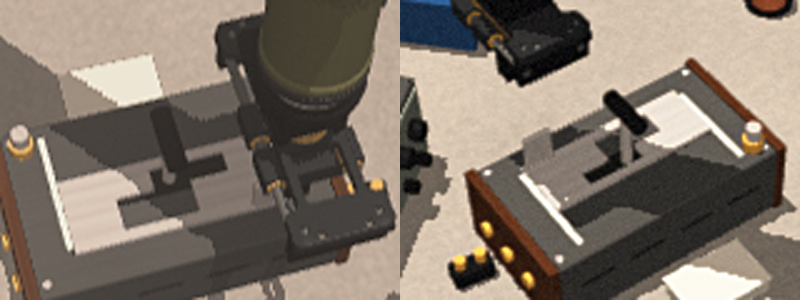

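The lever stands about upright in both views (side bar at about (625,112)), close to where it should be at 0. I descend beside the tab and wait out the rest.

Emit:
{"api": "apply_moves", "payload": {"moves": [[0, 0, 0.1, 0, 0, 0, 0], [0, 0, 0.2, 0, 0, 0, 0], [0, 0, 0.3, 0, 0, 0, 0], [0, 0, 0.375, 0, 0, 0, 0], [0, 0, 0.375, 0, 0, 0, 0], [0, 0, 0.375, 0, 0, 0, 0], [0, 0, 0.375, 0, 0, 0, 0], [0, 0, 0.375, 0, 0, 0, 0], [0, 0, 0.375, 0, 0, 0, 0], [0, 0, 0.375, 0, 0, 0, 0], [0, 0, 0.375, 0, 0, 0, 0], [0, 0, 0.375, 0, 0, 0, 0], [0, 0, 0.375, 0, 0, 0, 0], [0, 0, 0.375, 0, 0, 0, 0], [0, 0, 0.375, 0, 0, 0, 0], [0, 0, 0.375, 0, 0, 0, 0], [0, 0, 0.375, 0, 0, 0, 0], [0, 0, 0.375, 0, 0, 0, 0], [0, 0, 0.375, 0, 0, 0, 0], [0, 0, 0.375, 0, 0, 0, 0]]}}

```text
time_s: 7.5
tool_pos: [0.6893, -0.0839, 0.115]
tool_rot: [180.0, 0.0, 47.0]
force: [-0.3, -0.5, -0.6]
grip_width: 0.0008
grasp_force: 0.0
```

```bash
python3 - <<'E'
from h import *
tb();p=np.load('p.npy')
im=viewer.read_camera('side');c=viewer.get_calibration('side')
u0,v0=proj(c,b2w(p,[0,-.03,.12]))[0].astype(int)-[80,60]
print('bar seen earlier',u0+90,v0+44.8)
for a in(-.1,0,.1):print(a,proj(c,b2w(p,bar(a)))[0].round(1))
cv2.imwrite('pics/m3.png',cv2.resize(im[v0:v0+120,u0:u0+160,::-1],(800,600),interpolation=cv2.INTER_CUBIC))
E
```

```text
7.5 tool in box [-0.086  -0.0752  0.115 ] rot [180.   0.  47.] w 0.0008 F box [-0.2  0.6 -0.6]
bar seen earlier 307 217.8
-0.1 [302.9 219.3]
0 [306.7 217.1]
0.1 [310.6 215.3]
```

View pics/m3.png

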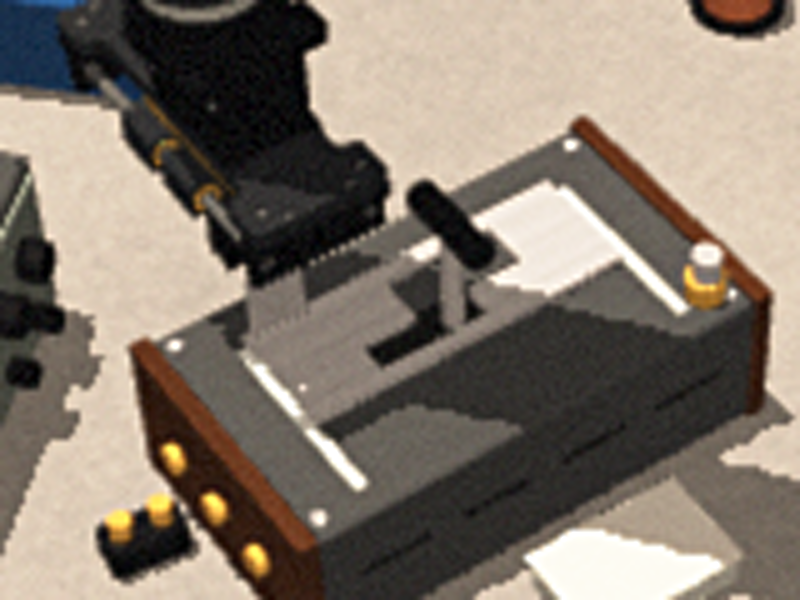

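The lever is at off (bar about (450,222)) and has rested over 3 s. The finger is behind the tab at (278,300), so I push the tab to +x.

Emit:
{"api": "apply_moves", "payload": {"moves": [[0, -0.03, 0, 0, 0, 0, 0], [0, -0.06, 0, 0, 0, 0, 0], [0, -0.08, 0, 0, 0, 0, 0], [0, -0.1, 0, 0, 0, 0, 0], [0, -0.12, 0, 0, 0, 0, 0], [0, -0.14, 0, 0, 0, 0, 0], [0, -0.16, 0, 0, 0, 0, 0], [0, -0.18, 0, 0, 0, 0, 0], [0, -0.2, 0, 0, 0, 0, 0], [0, -0.22, 0, 0, 0, 0, 0], [0, -0.235, 0, 0, 0, 0, 0], [0, -0.245, 0, 0, 0, 0, 0], [0, -0.25, 0, 0, 0, 0, 0], [0, -0.25, 0, 0, 0, 0, 0]]}}

```text
time_s: 8.95
tool_pos: [0.6525, -0.0495, 0.1152]
tool_rot: [-180.0, -0.0, 47.0]
force: [2.6, -0.2, -0.3]
grip_width: 0.0001
grasp_force: 1.0
```

```bash
python3 -c "
from h import *
tb()"
```

```text
8.95 tool in box [-0.0357 -0.0752  0.1152] rot [-180.   -0.   47.] w 0.0001 F box [-2.  -1.7 -0.3]
```

Emit:
{"api": "apply_moves", "payload": {"moves": [[0, -0.007, 0, 0, 0, 0, 0], [0, -0.014, 0, 0, 0, 0, 0], [0, -0.02, 0, 0, 0, 0, 0], [0, -0.02, 0, 0, 0, 0, 0]]}}

```text
time_s: 9.35
tool_pos: [0.6497, -0.0469, 0.1151]
tool_rot: [-180.0, -0.0, 47.0]
force: [2.5, -0.5, 0.9]
grip_width: 0.0003
grasp_force: 1.3
```

```bash
python3 - <<'E'
from h import *
tb();p=np.load('p.npy')
im=viewer.read_camera('side');c=viewer.get_calibration('side')
u0,v0=proj(c,b2w(p,[0,-.03,.12]))[0].astype(int)-[80,60]
for X in(-.047,-.022,-.017):print(X,((proj(c,b2w(p,[X,-.075,.134]))[0]-[u0,v0])*5).round())
cv2.imwrite('pics/m4.png',cv2.resize(im[v0:v0+120,u0:u0+160,::-1],(800,600),interpolation=cv2.INTER_CUBIC))
E
```

```text
9.35 tool in box [-0.0318 -0.0752  0.1151] rot [-180.   -0.   47.] w 0.0003 F box [-2.2 -1.4  0.9]
-0.047 [272. 266.]
-0.022 [299. 296.]
-0.017 [305. 302.]
```

View pics/m4.png

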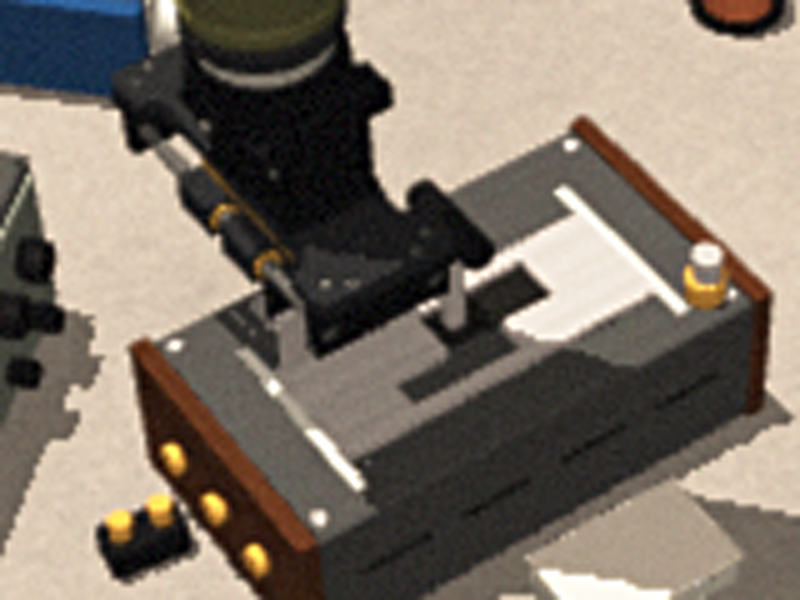

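The plate is well across (tab at about (292,325), cut-out shifted) but the force shows no stop yet, so I keep easing on.

Emit:
{"api": "apply_moves", "payload": {"moves": [[0, -0.006, 0, 0, 0, 0, 0], [0, -0.012, 0, 0, 0, 0, 0], [0, -0.018, 0, 0, 0, 0, 0], [0, -0.018, 0, 0, 0, 0, 0], [0, -0.018, 0, 0, 0, 0, 0]]}}

```text
time_s: 9.9
tool_pos: [0.6491, -0.0463, 0.1152]
tool_rot: [179.7, -0.1, 47.0]
force: [7.9, -3.6, -2.4]
grip_width: 0.001
grasp_force: 4.2
```

```bash
python3 -c "
from h import *
tb()"
```

```text
9.9 tool in box [-0.031  -0.0752  0.1152] rot [ 1.797e+02 -1.000e-01  4.700e+01] w 0.001 F box [-8.3 -2.8 -2.4]
```

The stop is reached (8 N, no more travel). I back off, lift, and come down behind the lever, clear of the tab.

Emit:
{"api": "apply_moves", "payload": {"moves": [[0, 0.06, 0, 0, 0, 0, 0], [0, 0.13, 0, 0, 0, 0, 0], [0, 0.13, -0.1, 0, 0, 0, 0], [0, 0.13, -0.25, 0, 0, 0, 0], [0, 0.13, -0.375, 0, 0, 0, 0], [0, 0.13, -0.375, 0, 0, 0, 0], [-0.09, 0, -0.375, 0, 0, 0, 0], [-0.176, -0.182, -0.375, 0, 0, 0, 0], [-0.176, -0.182, -0.375, 0, 0, 0, 0], [-0.176, -0.182, -0.375, 0, 0, 0, 0]]}}

```text
time_s: 10.9
tool_pos: [0.5951, -0.0451, 0.189]
tool_rot: [-179.9, 0.1, 47.1]
force: [-0.0, -0.1, 0.2]
grip_width: 0.0004
grasp_force: 0.0
```

```bash
python3 - <<'E'
from h import *
tb();p=np.load('p.npy');out=[]
for n in('side','scene'):
    im=viewer.read_camera(n);c=viewer.get_calibration(n)
    u0,v0=proj(c,b2w(p,[0,-.03,.12]))[0].astype(int)-[80,60]
    print(n,[((proj(c,b2w(p,[X,-.075,.134]))[0]-[u0,v0])*2.5).round() for X in(-.047,-.017)])
    out.append(cv2.resize(im[v0:v0+120,u0:u0+160,::-1],(400,300),interpolation=cv2.INTER_CUBIC))
cv2.imwrite('pics/m5.png',np.hstack(out))
E
```

```text
10.9 tool in box [ 0.0093 -0.0392  0.189 ] rot [-1.799e+02  1.000e-01  4.710e+01] w 0.0004 F box [-0.1  0.1  0.2]
side [array([136., 133.]), array([152., 151.])]
scene [array([271., 180.]), array([260., 149.])]
```

View pics/m5.png

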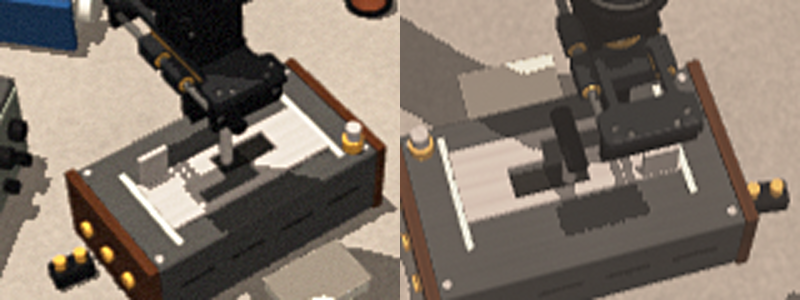

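The tab top at (152,151) is where full travel puts it, and the lever is still upright. I descend and push the lever over.

Emit:
{"api": "apply_moves", "payload": {"moves": [[0, 0, 0.1, 0, 0, 0, 0], [0, 0, 0.2, 0, 0, 0, 0], [0, 0, 0.3, 0, 0, 0, 0], [0, 0, 0.3, 0, 0, 0, 0], [-0.05, 0, 0.3, 0, 0, 0, 0], [-0.1, 0, 0.3, 0, 0, 0, 0], [-0.14, 0, 0.3, 0, 0, 0, 0], [-0.17, 0, 0.3, 0, 0, 0, 0], [-0.2, 0, 0.3, 0, 0, 0, 0], [-0.23, 0, 0.3, 0, 0, 0, 0], [-0.26, 0, 0.3, 0, 0, 0, 0], [-0.29, 0, 0.3, 0, 0, 0, 0], [-0.32, 0, 0.3, 0, 0, 0, 0], [-0.34, 0, 0.3, 0, 0, 0, 0], [-0.36, 0, 0.3, 0, 0, 0, 0], [-0.38, 0, 0.3, 0, 0, 0, 0], [-0.395, 0, 0.3, 0, 0, 0, 0], [-0.405, 0, 0.3, 0, 0, 0, 0], [-0.41, 0, 0.3, 0, 0, 0, 0], [-0.41, 0, 0.3, 0, 0, 0, 0]]}}

```text
time_s: 13.0
tool_pos: [0.5425, -0.1033, 0.1309]
tool_rot: [179.9, -0.3, 47.1]
force: [4.6, 8.5, -0.0]
grip_width: 0.0005
grasp_force: 4.0
```

```bash
python3 -c "
from h import *
tb()"
```

```text
13.0 tool in box [0.0079 0.0392 0.1309] rot [179.9  -0.3  47.1] w 0.0005 F box [ 2.4 -9.4 -0. ]
```

Emit:
{"api": "apply_moves", "payload": {"moves": [[-0.01, 0, 0, 0, 0, 0, 0], [-0.02, 0, 0, 0, 0, 0, 0], [-0.03, 0, 0, 0, 0, 0, 0], [-0.03, 0, 0, 0, 0, 0, 0]]}}

```text
time_s: 13.4
tool_pos: [0.5406, -0.1041, 0.1317]
tool_rot: [179.9, -0.6, 47.3]
force: [7.7, 14.8, 1.6]
grip_width: 0.0005
grasp_force: 6.9
```

```bash
python3 -c "
from h import *
tb()"
```

```text
13.4 tool in box [0.0087 0.0411 0.1317] rot [179.9  -0.6  47.3] w 0.0005 F box [  4.5 -16.    1.6]
```

It is hard against the stop at 16 N. I back off, lift clear, and check.

Emit:
{"api": "apply_moves", "payload": {"moves": [[0.08, 0, 0, 0, 0, 0, 0], [0.18, 0, 0, 0, 0, 0, 0], [0.22, 0, -0.1, 0, 0, 0, 0], [0.22, 0, -0.3, 0, 0, 0, 0], [0.22, 0, -0.5, 0, 0, 0, 0], [0.4, 0, -0.7, 0, 0, 0, 0], [0.6, 0, -0.7, 0, 0, 0, 0], [0.8, 0, -0.7, 0, 0, 0, 0], [0.8, 0, -0.7, 0, 0, 0, 0], [0.8, 0, -0.7, 0, 0, 0, 0]]}}

```text
time_s: 14.4
tool_pos: [0.6458, 0.007, 0.2687]
tool_rot: [-180.0, 0.2, 47.1]
force: [-0.7, -1.4, -0.6]
grip_width: 0.0002
grasp_force: 0.0
```

```bash
python3 - <<'E'
from h import *
tb();p=np.load('p.npy');out=[]
for n in('side','scene'):
    im=viewer.read_camera(n);c=viewer.get_calibration(n)
    u0,v0=proj(c,b2w(p,[0,0,.12]))[0].astype(int)-[80,60]
    print(n,'bar .3 .5 .58',[((proj(c,b2w(p,bar(X)))[0]-[u0,v0])*2.5).round() for X in(.3,.5,.58)],'tab',[((proj(c,b2w(p,[X,-.075,.134]))[0]-[u0,v0])*2.5).round() for X in(-.047,-.017)])
    out.append(cv2.resize(im[v0:v0+120,u0:u0+160,::-1],(400,300),interpolation=cv2.INTER_CUBIC))
cv2.imwrite('pics/m6.png',np.hstack(out))
E
```

```text
14.4 tool in box [ 0.0078 -0.1119  0.2687] rot [-180.     0.2   47.1] w 0.0002 F box [-0.4  1.5 -0.6]
side bar .3 .5 .58 [array([228., 112.]), array([245., 109.]), array([251., 109.])] tab [array([111., 146.]), array([127., 164.])]
scene bar .3 .5 .58 [array([160., 141.]), array([136., 153.]), array([127., 158.])] tab [array([303., 170.]), array([292., 139.])]
```

View pics/m6.png

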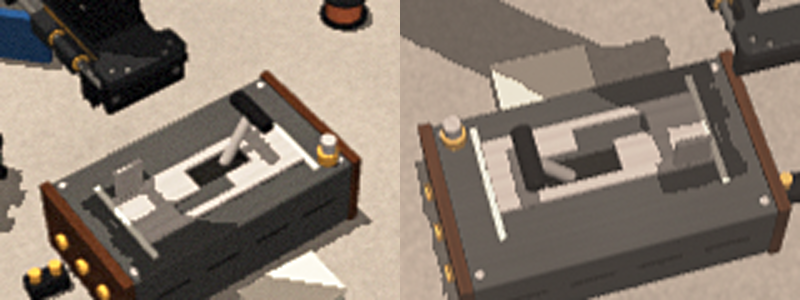

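The bar shows at (251,110) in the side view and (128,157) in the scene view. Both match 0.58 rad. The tab is at full travel, and the other things are where they were.

```bash
python3 -c "
from cell import env
print(env.sign_off())"
```

```text
the job is handed in; nothing more can be done
None
```

The changeover is done and handed in, with no verdict returned: the lever rested over 3 s at off, the plate went to its other stop, and the lever is fully over to +y (about 0.58 rad in both camera views) with the arm clear.

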